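# Fill and close the sealed tube rotor

## Task

Get the tube rotor ready for the centrifuge: put a spare tube from the rack into every pocket that is empty, so that all six are full and it is balanced; leave the tubes already in it where they are and the spares left over standing in the rack. Then set the clear cover over the post so that it sits flat on the rotor, and put the lock ring on the post and screw it down clockwise until it is snug on the cover. Tubes stay upright throughout, and the reagent bottle is left alone.

Things in the scene. Friction and masses are not known exactly. Their poses are not given: they have to be found in the camera images.
- rotor: Six-place metal tube rotor on a low black stand, fixed to the bench; it does not turn. Origin on the bench under its middle, z up. Its flat upper face (deck) is 72 mm above the bench and 166 mm across; six round pockets lie 60 degrees apart on a circle of 63 mm radius round a steel post that stands up in the middle
- rotor_post (a point): Centre of the tip of the rotor's post, 171 mm above the bench; axes as the rotor's. The post is 35 mm thick up to 134 mm above the bench; above that it has a coarse right-hand three-start thread (ridges 35 mm across on a 25 mm core, 27 mm of travel per turn) up to 166 mm, then a bevelled tip
- pocket0 (a point): Pocket 0 of the rotor, 16.6 mm wide, its mouth bevelled out to 22.6 mm, in the deck 72 mm above the bench, floor 16 mm above the bench. The point is on its axis 60 mm above the bench, where the centre of a tube standing in it lies (32 mm of the tube stand out above the deck). It starts empty if loaded0 is absent
- pocket1 (a point): Pocket 1 of the rotor, 16.6 mm wide, its mouth bevelled out to 22.6 mm, in the deck 72 mm above the bench, floor 16 mm above the bench. The point is on its axis 60 mm above the bench, where the centre of a tube standing in it lies (32 mm of the tube stand out above the deck). It starts empty if loaded1 is absent
- pocket2 (a point): Pocket 2 of the rotor, 16.6 mm wide, its mouth bevelled out to 22.6 mm, in the deck 72 mm above the bench, floor 16 mm above the bench. The point is on its axis 60 mm above the bench, where the centre of a tube standing in it lies (32 mm of the tube stand out above the deck). It starts empty if loaded2 is absent
- pocket3 (a point): Pocket 3 of the rotor, 16.6 mm wide, its mouth bevelled out to 22.6 mm, in the deck 72 mm above the bench, floor 16 mm above the bench. The point is on its axis 60 mm above the bench, where the centre of a tube standing in it lies (32 mm of the tube stand out above the deck). It starts empty if loaded3 is absent
- pocket4 (a point): Pocket 4 of the rotor, 16.6 mm wide, its mouth bevelled out to 22.6 mm, in the deck 72 mm above the bench, floor 16 mm above the bench. The point is on its axis 60 mm above the bench, where the centre of a tube standing in it lies (32 mm of the tube stand out above the deck). It starts empty if loaded4 is absent
- pocket5 (a point): Pocket 5 of the rotor, 16.6 mm wide, its mouth bevelled out to 22.6 mm, in the deck 72 mm above the bench, floor 16 mm above the bench. The point is on its axis 60 mm above the bench, where the centre of a tube standing in it lies (32 mm of the tube stand out above the deck). It starts empty if loaded5 is absent
- loaded0_mid (a point): Capped blood tube, 13 mm thick, cap 16 mm, 88 mm tall, foot down; the point is its centre, 44 mm above the foot and 44 mm below the top (the cap is the top 18 mm); z up along the tube. Stands in pocket0 from the start, or is absent (None from the start)
- loaded1_mid (a point): Capped blood tube, 13 mm thick, cap 16 mm, 88 mm tall, foot down; the point is its centre, 44 mm above the foot and 44 mm below the top (the cap is the top 18 mm); z up along the tube. Stands in pocket1 from the start, or is absent (None from the start)
- loaded2_mid (a point): Capped blood tube, 13 mm thick, cap 16 mm, 88 mm tall, foot down; the point is its centre, 44 mm above the foot and 44 mm below the top (the cap is the top 18 mm); z up along the tube. Stands in pocket2 from the start, or is absent (None from the start)
- loaded3_mid (a point): Capped blood tube, 13 mm thick, cap 16 mm, 88 mm tall, foot down; the point is its centre, 44 mm above the foot and 44 mm below the top (the cap is the top 18 mm); z up along the tube. Stands in pocket3 from the start, or is absent (None from the start)
- loaded4_mid (a point): Capped blood tube, 13 mm thick, cap 16 mm, 88 mm tall, foot down; the point is its centre, 44 mm above the foot and 44 mm below the top (the cap is the top 18 mm); z up along the tube. Stands in pocket4 from the start, or is absent (None from the start)
- loaded5_mid (a point): Capped blood tube, 13 mm thick, cap 16 mm, 88 mm tall, foot down; the point is its centre, 44 mm above the foot and 44 mm below the top (the cap is the top 18 mm); z up along the tube. Stands in pocket5 from the start, or is absent (None from the start)
- spare0_mid (a point): Capped blood tube, 13 mm thick, cap 16 mm, 88 mm tall, foot down; the point is its centre, 44 mm above the foot and 44 mm below the top (the cap is the top 18 mm); z up along the tube. Spare; starts in hole 0 of a fixed white rack (187 x 50 x 60 mm, end plates 66 mm high; five 16.5 mm holes in one row, 34 mm apart, floor 12 mm and top face 60 mm above the bench)
- spare1_mid (a point): Capped blood tube, 13 mm thick, cap 16 mm, 88 mm tall, foot down; the point is its centre, 44 mm above the foot and 44 mm below the top (the cap is the top 18 mm); z up along the tube. Spare; starts in hole 1 of a fixed white rack (187 x 50 x 60 mm, end plates 66 mm high; five 16.5 mm holes in one row, 34 mm apart, floor 12 mm and top face 60 mm above the bench)
- spare2_mid (a point): Capped blood tube, 13 mm thick, cap 16 mm, 88 mm tall, foot down; the point is its centre, 44 mm above the foot and 44 mm below the top (the cap is the top 18 mm); z up along the tube. Spare; starts in hole 2 of a fixed white rack (187 x 50 x 60 mm, end plates 66 mm high; five 16.5 mm holes in one row, 34 mm apart, floor 12 mm and top face 60 mm above the bench)
- spare3_mid (a point): Capped blood tube, 13 mm thick, cap 16 mm, 88 mm tall, foot down; the point is its centre, 44 mm above the foot and 44 mm below the top (the cap is the top 18 mm); z up along the tube. Spare; starts in hole 3 of a fixed white rack (187 x 50 x 60 mm, end plates 66 mm high; five 16.5 mm holes in one row, 34 mm apart, floor 12 mm and top face 60 mm above the bench)
- spare4_mid (a point): Capped blood tube, 13 mm thick, cap 16 mm, 88 mm tall, foot down; the point is its centre, 44 mm above the foot and 44 mm below the top (the cap is the top 18 mm); z up along the tube. Spare; starts in hole 4 of a fixed white rack (187 x 50 x 60 mm, end plates 66 mm high; five 16.5 mm holes in one row, 34 mm apart, floor 12 mm and top face 60 mm above the bench)
- cover: Clear rotor cover: an inverted dish 162 mm across, skirt 3 mm thick, flat top 42 mm above the skirt's lower rim, 0.16 kg, lying skirt down. A white round collar in its middle, 48 mm across, rises to 68 mm above the rim; its 38 mm bore goes right through and passes over the post with 1.5 mm clearance all round. Origin: centre of the skirt's lower rim, z up
- cover_grip (a point): Centre of the cover's collar, 55 mm above the skirt's rim, 13 mm above the flat top and 13 mm below the collar's upper edge; the collar is gripped from outside here. When the cover sits on the rotor, its rim rests on the deck and this point is 127 mm above the bench, 44 mm below the post's tip
- ring: Knurled steel lock ring, 56 mm across, 28 mm high, bore 38 mm, 0.12 kg, lying flat and right way up. Three pins, 3.6 mm thick, stand 5 mm into the bore 8 mm above its underside and run in the post's thread: hold the ring level while starting it, or it goes on askew. Origin: centre of its underside, z up
- ring_mid (a point): Centre of the lock ring, 14 mm above its underside; turns with it. Clockwise from above screws it down 27 mm per turn; from resting on the thread (any yaw) until its underside meets the cover's collar takes 150 to 290 degrees. It does not unwind by itself. Screwed home, this point is 154 mm above the bench, 17 mm below the post's tip
- reagent_mid (a point): Bystander: brown reagent bottle with a blue cap, 43 mm across, 70 mm tall; the point is its centre
Not all that is in view belongs to the job. Leave any pink or red look-alike of the ring alone.

How it is judged:
By the outcome, as a careful person would: the job done as asked, in the order asked, and still so for the second after the job is handed in, with the robot touching nothing.
Of loaded0, loaded1, loaded2, loaded3, loaded4, loaded5 only 2 to 4 are there at a start; the rules pass over those that are not, and their reading is None.
At some moment in a run one of cover, ring may be knocked a few centimetres aside while the robot is not near it.
It also fails if it takes over 210 s, if anything falls off the work surface, if the arm or the gripper's body presses on something with over 40 N, if the wrist force passes 120 N, or if a joint passes its speed limit or range.

## Robot

A 6-joint arm with a two-finger parallel gripper is mounted at the origin on a cart in front of the work surface, level with it; the furniture and walls round the work are solid. World frame = base frame: x ahead of the robot, y to its left, z up, the work surface at z = 0. Lengths are in mm, angles in rad, forces in N, time in s.
With the tool pointing down it reaches from about 275 to 725 mm from the base axis. Payload 5.6 kg.
Tool frame: the origin (TCP) lies at the very end of the fingers, on their centre line; the grasp point (between the pads) lies 19 mm behind it; z points along the fingers, y is the line along which they close (so a half turn about z gives the same grasp; the last joint's range is limited). The gripper opens to 85 mm and grips with 20 to 120 N. Pads are 22 mm wide; open, the fingers measure 114 mm over their backs; the gripper's body (76 mm by 85 mm) begins 54 mm behind the grasp point. The pads swing forward as they close: fully open they stand 13 mm farther back than shut.
Start: joints at [1.55, 0.255, 0.108, 0, -1.424, -0.285], TCP at [165.554, 524.485, 231.283] pointing down, gripper open.
Joint ranges: [-2.95, 2.95], [-1.21, 1.97], [-1.09, 1.5], [-2.87, 1.71], [-2.94, -0.07], [-3.05, 3.05]. Speed limits (rad/s): [2.57, 2.57, 3.14, 3.14, 3.14, 3.14].

## Interface

Orientations are given as a rotation vector (axis times angle).
In Python, from rig import arm, imaging gives the robot as it stands. Calls block until the motion is done:
- arm.goto(position, orientation): joint-space move of the TCP to a pose.
- arm.move_straight(position, ori=None, vel=150, threshold=None): straight line of the TCP; ori=None keeps the orientation; vel is the mean speed in mm/s. With threshold (N) it stops when the force on the tool has changed by that much, and returns True; else False.
- arm.move_joints(angles): joint-space move.
- arm.grip(opening, newtons=None): finger opening in mm; newtons is the grip in N (None keeps the last); returns when the fingers have stopped.
- arm.dwell(seconds).
- arm.solve_ik(position, orientation): joint angles nearest the present ones, or None.
- imaging.capture(name): name is "scene" or "top"; returns a dict with "img" (420x560x3 uint8, red, green, blue), "fx", "fy", "cx", "cy" (pixels), "dist_coeffs" ([k1, k2, p1, p2, k3] as OpenCV has them; the pictures are not rectified), "eye" and "attitude" of the camera in the world. Camera axes: x right, y down, z forward; pixel columns grow to the right and rows downward; lengths in mm; the calibration is good to about 2 mm. A picture is of the moment at which its call begins. There is no depth.
A pose or a line that the arm cannot do raises arm.PlanningError and nothing moves.
- arm.job_done(): hands the job in; it is judged then, once.
Trained networks look in a picture, given as the dict that the camera call returned (one of the last four; its "shot" number tells which), for a name from the list of things; names that differ only in an ending like _2 or _b are one class to them, and where a whole thing is asked for, a point or a joint stands for the part that bears it (a point fixed in the world has none). Each returns a list of dicts, best first, with "confidence" (0 to 1); they miss things now and then, are a little off and sometimes report something else, mostly with a low value. They report only what shows in the picture. A call takes as long as a camera call. They do not tell look-alikes from the thing itself.
- imaging.recognise(picture, label): "xy" ([column, row] in pixels, amid what is visible of it).
- imaging.outline_of(picture, label): "mask" (420x560 bool, what is visible of it) and "xy" ([column, row] in pixels, amid what is visible of it).
Readings, each from a call of its own:
- arm.get_t(): time.
- arm.get_q(): joint angles.
- arm.get_joint_velocities(): joint speeds.
- arm.get_joint_torque(): joint torques, N m.
- arm.get_eef_pos(): TCP position.
- arm.get_orientation(): TCP orientation.
- arm.get_wrist_force(): force on the tool from outside, world axes, zero at the start.
- arm.get_torque(): the same for the moment, N m.
- arm.get_gripper_width(): finger opening in mm.
- arm.get_grasp_force(): force on a finger pad.
Only numpy, scipy, OpenCV 4.12 (cv2) and the standard library are available. Lean on these libraries where they do the work, as an engineer would, in place of code of your own. Each camera call takes 0.05 s, during which the arm holds its last target. There are 200 camera calls.

## Working session

There is one attempt and no reset: what is moved stays moved. The work goes in short steps, each a Python script; the robot and the scene stay as the last script left them, time stands still between calls to the robot, and variables do not carry over. Pictures are saved under pics/ and viewed, at most 14 in all, crops included, and the job is handed in when it is done.

```bash
mkdir -p pics; ls
cat > h.py <<'E'
import numpy as np, cv2
from rig import arm, imaging
from scipy.spatial.transform import Rotation as R
def cam(p):
    K=np.array([[p['fx'],0,p['cx']],[0,p['fy'],p['cy']],[0,0,1.]]);return K,np.array(p['dist_coeffs'],float)
def att(p):
    a=np.array(p['attitude'],float)
    return a if a.shape==(3,3) else R.from_rotvec(a).as_matrix()
def px2w(p,xy,z):
    K,d=cam(p);u=cv2.undistortPoints(np.array([[xy]],float),K,d)[0,0]
    r=att(p)@np.array([u[0],u[1],1]);e=np.array(p['eye'],float)
    return e+r*(z-e[2])/r[2]
def w2px(p,X):
    K,d=cam(p);M=att(p).T;X=np.atleast_2d(np.array(X,float))
    return cv2.projectPoints(X,cv2.Rodrigues(M)[0],-M@np.array(p['eye'],float),K,d)[0][:,0]
def save(p,n,crop=None,k=1):
    im=p['img'][...,::-1]
    if crop: a,b,c,d=crop; im=im[b:d,a:c]
    cv2.imwrite('pics/'+n,cv2.resize(im,None,fx=k,fy=k,interpolation=cv2.INTER_CUBIC))
E
python3 - <<'E'
from h import *
for n in ['top','scene']:
    p=imaging.capture(n);save(p,n+'0.png');print(n,p['eye'],p['attitude'],p['fx'],p['dist_coeffs'])
    for l in ['rotor','rotor_post','cover','cover_grip','ring','reagent_mid']+[f'pocket{i}' for i in range(6)]+['loaded0_mid','spare0_mid']:
        print(l,[(np.round(r['xy']).tolist(),round(r['confidence'],2)) for r in imaging.recognise(p,l)][:9])
print(arm.get_orientation())
E
```

```text
pics
top [ 356.93710413   -4.67611907 1552.52636656] [-2.17588442  2.12522526 -0.1549748 ] 532.809731418709 [-0.08847548  0.          0.          0.          0.        ]
rotor [([268.0, 229.0], 0.69)]
rotor_post [([272.0, 226.0], 0.86), ([190.0, 236.0], 0.15)]
cover [([191.0, 238.0], 0.79)]
cover_grip [([189.0, 237.0], 0.71)]
ring [([387.0, 180.0], 0.67), ([335.0, 244.0], 0.47), ([231.0, 170.0], 0.46)]
reagent_mid [([334.0, 184.0], 0.76)]
pocket0 [([269.0, 226.0], 0.75)]
pocket1 [([269.0, 226.0], 0.75)]
pocket2 [([269.0, 226.0], 0.75)]
pocket3 [([269.0, 226.0], 0.75)]
pocket4 [([269.0, 226.0], 0.75)]
pocket5 [([269.0, 226.0], 0.75)]
loaded0_mid []
spare0_mid []
scene [  66.4747317  -717.06391417  915.00264767] [-2.2634121   0.6593508  -0.29155689] 529.5110429821736 [-0.09339233  0.          0.          0.          0.        ]
rotor [([267.0, 206.0], 0.86), ([301.0, 162.0], 0.74), ([211.0, 164.0], 0.38)]
rotor_post [([268.0, 202.0], 0.6)]
cover [([214.0, 162.0], 0.97)]
cover_grip [([212.0, 164.0], 0.69), ([265.0, 202.0], 0.43)]
ring [([292.0, 270.0], 0.9), ([418.0, 288.0], 0.72), ([300.0, 161.0], 0.56), ([211.0, 161.0], 0.5)]
reagent_mid [([366.0, 234.0], 0.74)]
pocket0 [([268.0, 204.0], 0.7)]
pocket1 [([268.0, 204.0], 0.7)]
pocket2 [([268.0, 204.0], 0.7)]
pocket3 [([268.0, 204.0], 0.7)]
pocket4 [([268.0, 204.0], 0.7)]
pocket5 [([268.0, 204.0], 0.7)]
loaded0_mid [([251.0, 204.0], 0.42)]
spare0_mid [([292.0, 297.0], 0.4), ([303.0, 164.0], 0.36)]
[ 3.10492943e+00 -4.78447616e-01  2.69515597e-05]
```

Run:
```python
from h import *
p=imaging.capture('top');save(p,'top1.png',(130,120,430,310),2.6)
p=imaging.capture('scene');save(p,'scene1.png',(150,100,450,320),2.6)
```

```text
(no output)
```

View pics/top1.png

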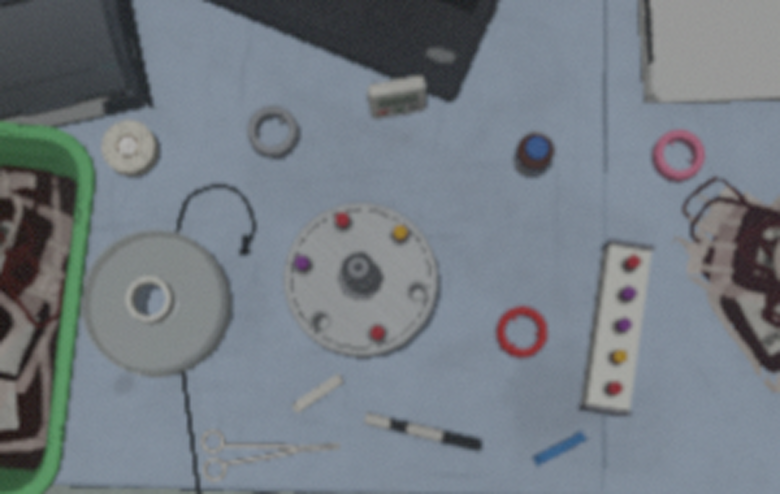

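View pics/scene1.png

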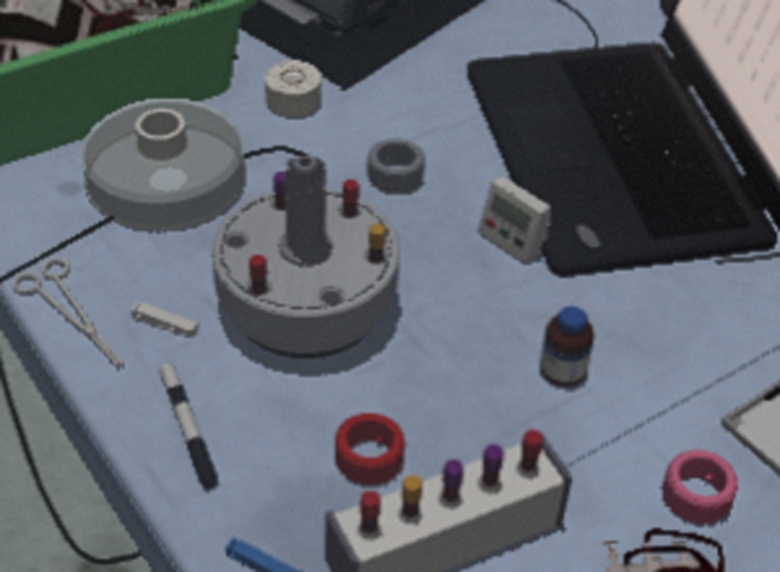

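The pictures show four loaded tubes and two empty pockets, at top px (253,244) and (291,233). The spares are in the rack at top px (365–374, 221–270).

Ring candidates (top px):
- grey knurled ring at (235,170)
- red ring at (331,247)
- pink ring at (391,180)
- white roll at (180,177)

The grey one fits "steel", and the enlarged crop shows it clearly (crop px 273,131). The red and pink ones are look-alikes.

```bash
cat > fit.py <<'E'
from h import *
from scipy.optimize import least_squares
T=np.linspace(0,2*np.pi,40,endpoint=False)
def cyl(x,y,r,z0,z1): return np.vstack([np.c_[x+r*np.cos(T),y+r*np.sin(T),0*T+z] for z in (z0,z1)])
def cen(pts):
    h=cv2.convexHull(np.float32(pts));m=cv2.moments(h);return np.array([m['m10']/m['m00'],m['m01']/m['m00']])
def shapecen(p,x,y,r,z0,z1): return cen(w2px(p,cyl(x,y,r,z0,z1)))
def locate(obs,r,z0,z1,x0):  # obs: list of (pic, centroid)
    f=lambda v:np.concatenate([shapecen(p,v[0],v[1],r,z0,z1)-c for p,c in obs])
    s=least_squares(f,x0,diff_step=1e-4);return s.x,s.fun
def maskcen(p,label,xyz,lim=15):
    t=w2px(p,[xyz])[0]
    b=[o for o in imaging.outline_of(p,label) if np.hypot(*(np.array(o['xy'])-t))<lim]
    if not b: return None
    m=b[0]['mask'].astype(np.uint8);c=max(cv2.findContours(m,0,2)[0],key=cv2.contourArea)
    h=cv2.convexHull(c);f=cv2.fillConvexPoly(np.zeros_like(m),h,1);M=cv2.moments(f,True)
    return np.array([M['m10']/M['m00'],M['m01']/M['m00']]),int(f.sum())
def find(label,r,z0,z1,x0):
    obs=[]
    for n in('top','scene'):
        p=imaging.capture(n);c=maskcen(p,label,[*x0,(z0+z1)/2])
        a=cv2.contourArea(cv2.convexHull(np.float32(w2px(p,cyl(*x0,r,z0,z1)))))
        if c is None: print(n,'missed');continue
        print(n,c,'model area',round(a));obs.append((p,c[0]))
        print('  alone',locate(obs[-1:],r,z0,z1,x0)[0].round(1))
    s,f=locate(obs,r,z0,z1,x0);print(label,s.round(1),'res',f.round(2));return s
E
python3 - <<'E'
from fit import *
P={n:imaging.capture(n) for n in('top','scene')}
t=P['top'];g=lambda x,y,z:px2w(t,(130+x/2.6,120+y/2.6),z)[:2]
print('rotor',g(363,278,72),'cov',g(149,299,60),'ring',g(273,131,28))
for n,(x,y,z) in dict(lr=(343,219,104),ly=(400,232,104),lp=(302,262,104),lr2=(378,333,104),e1=(320,322,72),e2=(418,293,72),s0=(632,263,100),s4=(613,388,100),tip=(357,266,171)).items(): print(n,g(x,y,z).round(1))
for n,p in P.items():
    hsv=cv2.cvtColor(p['img'],cv2.COLOR_RGB2HSV)
    w=(235,190,300,255) if n=='top' else (225,155,310,215)
    w2=(355,210,385,280) if n=='top' else (270,260,380,310)
    for q in(w,w2):
        a,b,c,d=q;H=hsv[b:d,a:c].astype(int);h,s,v=H[...,0],H[...,1],H[...,2]
        m=(((h<32)|(h>128))&(s>70)&(v>50)).astype(np.uint8)
        k,_,st,ce=cv2.connectedComponentsWithStats(m)
        print(n,[(ce[i]+[a,b]).round(1).tolist()+[int(st[i,4])] for i in range(1,k) if st[i,4]>5])
c=find('cover',81,0,42,g(149,299,60));find('ring',28,0,28,g(273,131,28))
E
```

```text
rotor [522.54470246  28.89938294] cov [495.3615629  260.47740619] ring [691.23939114 135.55590499]
lr [581.2  51. ]
ly [568.8  -9.6]
lp [534.4  92.9]
lr2 [461.5  10.9]
e1 [474.1  73.7]
e2 [507.8 -30.6]
s0 [ 542.1 -256.3]
s4 [ 409.7 -236.4]
tip [523.4  33. ]
top [[261.1, 204.1, 22], [283.6, 209.2, 26], [245.8, 220.8, 20], [274.7, 247.5, 22]]
top [[373.0, 220.4, 19], [371.1, 232.4, 17], [369.5, 244.5, 14], [367.8, 256.7, 23], [366.0, 268.9, 20]]
scene [[257.2, 169.0, 26], [284.2, 173.0, 44], [294.6, 190.3, 55], [248.5, 202.4, 54]]
scene [[291.7, 272.1, 511], [354.3, 270.1, 70], [339.1, 274.8, 51], [323.8, 280.8, 53], [308.0, 287.8, 68], [291.9, 293.8, 70]]
top (array([189.23848238, 236.21796361]), 2583) model area 2601
  alone [495.5 260.6]
scene (array([212.5615072 , 162.82637606]), 2707) model area 2725
  alone [493.7 259.6]
cover [494.6 260.3] res [ 0.06  0.3   0.19 -0.27]
top (array([235.06748466, 170.61042945]), 326) model area 317
  alone [693.4 136.5]
scene (array([302.45987654, 163.30864198]), 324) model area 407
  alone [694.1 137.9]
ring [693.6 137. ] res [-0.17 -0.07  0.03  0.25]
```

```bash
cat > rot.py <<'E'
from fit import *
import json
P={n:imaging.capture(n) for n in('top','scene')}
O={'top':[[261.1,204.1],[283.6,209.2],[245.8,220.8],[274.7,247.5]],'scene':[[284.2,173.0],[294.6,190.3],None,[248.5,202.4]]}
S={'top':[[373.0,220.4],[371.1,232.4],[369.5,244.5],[367.8,256.7],[366.0,268.9]],'scene':[[354.3,270.1],[339.1,274.8],[323.8,280.8],[308.0,287.8],[291.9,293.8]]}
K=[1,0,2,4]  # multiples of 60 deg ccw from yellow
def pk(v,k): a=v[2]+k*np.pi/3; return v[0]+63*np.cos(a),v[1]+63*np.sin(a)
def fr(v,ns): return np.concatenate([shapecen(P[n],*pk(v,k),8,86,104)-o for n in ns for k,o in zip(K,O[n]) if o])
def hole(v,i): d=(i-2)*34; return v[0]+d*np.cos(v[2]),v[1]+d*np.sin(v[2])
def fk(v,ns): return np.concatenate([shapecen(P[n],*hole(v,i),8,82,100)-o for n in ns for i,o in enumerate(S[n])])
for ns in(['top'],['scene'],['top','scene']):
    a=least_squares(fr,[522,29,-.7],args=(ns,));b=least_squares(fk,[476,-246,3.0],args=(ns,))
    print(ns,a.x.round(3),np.abs(a.fun).max().round(2),b.x.round(3),np.abs(b.fun).max().round(2))
    if len(ns)==2: print(a.fun.round(2),b.fun.round(2))
r={'rotor':a.x.tolist(),'empty':[pk(a.x,k) for k in(3,5)],'spare':[hole(b.x,i) for i in range(5)],'rackyaw':b.x[2]}
print(r);json.dump(r,open('r.json','w'))
for n in P:
    q=maskcen(P[n],'rotor',[*a.x[:2],50]);print(n,q, 'rotor model',shapecen(P[n],*a.x[:2],83,30,72))
    print('tip px',w2px(P[n],[[*a.x[:2],171]]), 'pockets',w2px(P[n],[[*e,72] for e in r['empty']]).round(1).tolist())
t=P['top']['img'].copy()
# overlay for checking
ims=[]
for n,c in(('top',(225,185,315,270)),('scene',(220,150,320,245))):
    im=cv2.resize(P[n]['img'],None,fx=4,fy=4,interpolation=2)[...,::-1].copy()
    def pl(q): cv2.polylines(im,[np.int32((w2px(P[n],q)+.5)*4)],True,(0,255,0),1)
    x,y,_=a.x
    ring=lambda x,y,rr,z:np.c_[x+rr*np.cos(T),y+rr*np.sin(T),0*T+z]
    pl(ring(x,y,83,72));pl(ring(x,y,12.5,171))
    for e in r['empty']: pl(ring(*e,11.3,72))
    ims.append(cv2.resize(im[c[1]*4:c[3]*4,c[0]*4:c[2]*4],(395,380)))
cv2.imwrite('pics/ov.png',np.hstack(ims))
E
python3 rot.py
```

```text
['top'] [523.231  30.117  -0.711] 1.33 [ 478.179 -247.876    3.006] 0.17
['scene'] [519.84   29.413  -0.715] 1.82 [ 477.041 -245.722    3.015] 0.76
['top', 'scene'] [521.283  30.182  -0.699] 1.57 [ 477.558 -246.674    3.003] 0.79
[0.68 0.86 0.5  0.22 0.77 1.11 1.54 0.59 0.31 0.9  0.82 0.81 1.46 1.57] [-0.54  0.12 -0.33  0.17 -0.44  0.19 -0.46  0.19 -0.41  0.25  0.24 -0.27
  0.37  0.79  0.28  0.65  0.35 -0.38  0.39 -0.3 ]
{'rotor': [521.2826267686103, 30.181755861073487, -0.6990312317247449], 'empty': [(np.float64(473.0582734345241), np.float64(70.72077096392488)), (np.float64(510.28698651218303), np.float64(-31.851266758747617))], 'spare': [(np.float64(544.9105647372651), np.float64(-256.03524342087815)), (np.float64(511.23426916101755), np.float64(-251.35473957393913)), (np.float64(477.55797358477), np.float64(-246.6742357270001)), (np.float64(443.8816780085225), np.float64(-241.9937318800611)), (np.float64(410.205382432275), np.float64(-237.31322803312204))], 'rackyaw': np.float64(3.003492225167942)}
top (array([268.72127052, 227.12098501]), 2802) rotor model [269.20778687 227.90294796]
tip px [[268.36468372 223.15622137]] pockets [[254.1, 244.2], [291.3, 231.8]]
scene (array([267.42731173, 201.00238322]), 4196) rotor model [267.86292241 203.31091875]
tip px [[267.49462698 162.88220898]] pockets [[240.8, 193.2], [278.3, 214.1]]
```

View pics/ov.png

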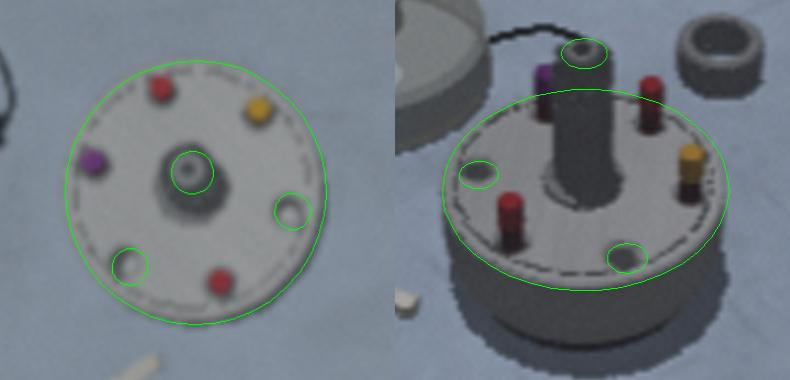

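The overlay sits about 1 px off because the solver's differencing step was too fine for float32. I'll refit with a coarser step.

```bash
sed -i 's/args=(ns,))/args=(ns,),diff_step=1e-3)/g' rot.py; python3 rot.py
python3 - <<'E'
from h import *
import json
r=json.load(open('r.json'))
def tool(yaw): # tool down, tool y axis along direction yaw
    return (R.from_euler('z',yaw)*R.from_matrix([[0,1,0],[1,0,0],[0,0,-1.]])).as_rotvec()
print(R.from_rotvec(tool(.3)).as_matrix()[:,1])
for nm,x,y,z,base in [('rack',*r['spare'][4],73,r['rackyaw']+np.pi/2),('rack',*r['spare'][3],73,r['rackyaw']+np.pi/2)]+[('p',*e,77,np.arctan2(e[1]-r['rotor'][1],e[0]-r['rotor'][0])+np.pi/2) for e in r['empty']]:
    for k in(0,np.pi):
        q=arm.solve_ik([x,y,z],tool(base+k));print(nm,k,None if q is None else np.round(q,2), arm.solve_ik([x,y,280],tool(base+k)) is not None)
for yaw in np.arange(0,6.28,.4):
    q=arm.solve_ik([521,30,150],tool(yaw)); print(round(yaw,2),None if q is None else np.round(q[5],2))
E
```

```text
['top'] [523.047  32.969  -0.721] 0.17 [ 478.095 -247.878    3.002] 0.12
['scene'] [521.87   34.63   -0.724] 0.14 [ 477.165 -246.156    3.01 ] 0.62
['top', 'scene'] [522.346  33.752  -0.725] 0.5 [ 477.414 -246.762    3.007] 0.81
[-0.05  0.28 -0.35  0.2  -0.39  0.13 -0.31  0.35  0.4   0.17  0.25  0.2
  0.5   0.1 ] [-0.58  0.16 -0.34  0.22 -0.4   0.25 -0.39  0.25 -0.3   0.31  0.15 -0.29
  0.31  0.81  0.24  0.71  0.34 -0.27  0.4  -0.15]
{'rotor': [522.3457512912732, 33.7517413517958, -0.7245988722628124], 'empty': [(np.float64(475.1735333743603), np.float64(75.51035551461588)), (np.float64(509.7678395578949), np.float64(-27.9799047985163))], 'spare': [(np.float64(544.7958581033097), np.float64(-255.90743125383364)), (np.float64(511.1047632493525), np.float64(-251.33467196193334)), (np.float64(477.41366839539535), np.float64(-246.76191267003307)), (np.float64(443.7225735414382), np.float64(-242.1891533781328)), (np.float64(410.031478687481), np.float64(-237.6163940862325))], 'rackyaw': np.float64(3.006690937853193)}
top (array([268.54725664, 227.26053097]), 2825) rotor model [267.9495718
[... 200 characters left out ...]
86555 161.80922397]] pockets [[240.6, 191.7], [277.2, 213.1]]
[ 9.55336489e-01  2.95520207e-01 -1.90883521e-16]
rack 0 [-0.19  0.22 -0.36 -0.   -0.99  1.63] True
rack 3.141592653589793 [-0.19  0.22 -0.36  0.   -0.99 -1.51] True
rack 0 [-0.19  0.28 -0.29 -0.   -1.01  1.63] True
rack 3.141592653589793 [-0.19  0.28 -0.29  0.   -1.01 -1.52] True
p 0 [ 0.48  0.23 -0.34  0.   -1.    0.36] True
p 3.141592653589793 [ 0.48  0.23 -0.34  0.   -1.   -2.78] True
p 0 [ 0.25  0.28 -0.27  0.   -1.02  2.69] True
p 3.141592653589793 [ 0.25  0.28 -0.27  0.   -1.02 -0.45] True
0.0 2.78
0.4 None
0.8 -2.7
1.2 -2.3
1.6 -1.9
2.0 -1.5
2.4 -1.1
2.8 -0.7
3.2 -0.3
3.6 0.1
4.0 0.5
4.4 0.9
4.8 1.3
5.2 1.7
5.6 2.1
6.0 2.5
```

View pics/ov.png

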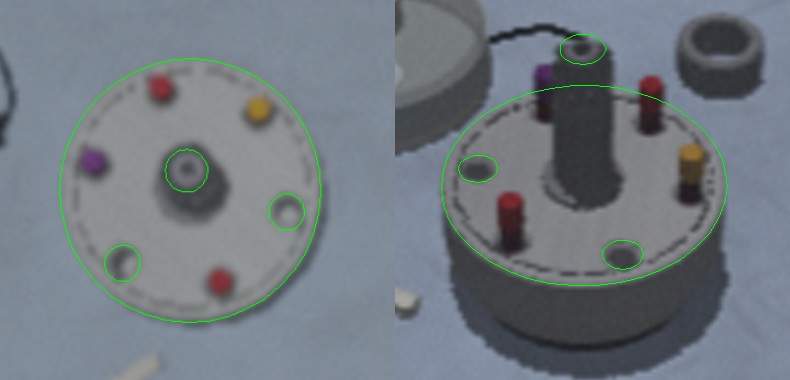

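The overlay now agrees to within a pixel: caps, tip and both empty pockets line up in both views. Next I'll move the first tube.

```bash
cat > tube.py <<'E'
from h import *
import json
r=json.load(open('r.json'))
C=np.array([522.4,33.2])
def tool(yaw): return (R.from_euler('z',yaw)*R.from_matrix([[0,1,0],[1,0,0],[0,0,-1.]])).as_rotvec()
def tube(si,pi,k):
    s=r['spare'][si];e=np.array(r['empty'][pi])+C-r['rotor'][:2]
    o=tool(r['rackyaw']+np.pi/2+k)
    arm.grip(40,30)
    arm.goto([*s,160],o);arm.move_straight([*s,72],vel=120)
    arm.grip(5,40);print('grip',arm.get_gripper_width(),arm.get_grasp_force())
    arm.move_straight([*s,90],vel=60);arm.move_straight([*s,270],vel=200)
    o2=tool(np.arctan2(*(e-C)[::-1])+np.pi/2+(0 if pi==0 else np.pi))
    arm.goto([*e,270],o2);arm.move_straight([*e,140],vel=150)
    print('width',arm.get_gripper_width(),'t',arm.get_t())
    b=arm.move_straight([*e,76],vel=50,threshold=8)
    print('stopped',b,arm.get_eef_pos(),arm.get_wrist_force(),arm.get_t());return b
E
python3 - <<'E'
from tube import *
tube(4,0,0)
E
```

```text
grip 13.777500812259852 39.039037227630615
width 14.14030396042102 t 10.8
stopped False [475.6938701   74.91644986  76.80426268] [-1.02197596 -0.66200589  4.88680152] 12.2333
```

Run:
```python
from tube import *
arm.grip(34);p=arm.get_eef_pos();arm.move_straight([p[0],p[1],200],vel=120)
print(arm.get_t());tube(3,1,np.pi)
```

```text
13.7417
grip 13.946660517683403 39.07174050807953
width 14.438434256279631 t 20.3667
stopped True [510.06675824 -28.76534795  76.84134306] [-1.01789431  0.21504779  4.81707742] 21.65
```

Run:
```python
from tube import *
from fit import find
arm.grip(34);p=arm.get_eef_pos();arm.move_straight([p[0],p[1],250],vel=150)
arm.move_joints([1.55,0.255,0.108,0,-1.424,-0.285]);print(arm.get_t())
p=imaging.capture('top');q=imaging.capture('scene')
a=cv2.resize(p['img'][110:290,140:390],None,fx=1.6,fy=1.6);b=cv2.resize(q['img'][140:320,180:390],None,fx=1.6,fy=1.6)
cv2.imwrite('pics/t2.png',np.hstack([a,b])[...,::-1])
find('cover',81,0,42,[494.6,260.3]);find('ring',28,0,28,[693.6,137])
```

```text
25.6083
top (array([189.0929512 , 236.25329202]), 2582) model area 2601
  alone [495.4 261. ]
scene (array([212.5       , 162.71237954]), 2698) model area 2727
  alone [493.8 260.1]
cover [494.6 260.8] res [ 0.06  0.27  0.17 -0.25]
top (array([234.96056338, 170.27323944]), 355) model area 317
  alone [694.4 136.8]
scene (array([302.06199461, 163.60107817]), 371) model area 406
  alone [692.6 137.5]
ring [693.4 137.3] res [-0.16  0.32  0.31 -0.08]
```

View pics/t2.png

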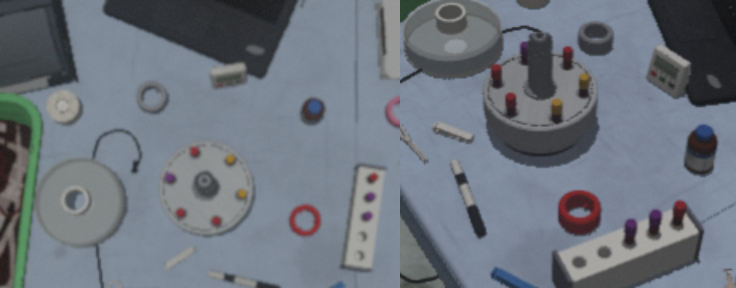

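All six pockets now hold upright tubes (both views), and three spares remain in the rack. The cover hasn't moved, so I'll fetch it.

Run:
```python
from tube import *
c=[494.6,260.6]
for k in(0,np.pi): 
    q=arm.solve_ik([*c,60],tool(k)); print(k,None if q is None else np.round(q,2))
o=tool(np.pi)
arm.grip(75,60)
arm.goto([*c,130],o)
arm.move_straight([*c,75],vel=100)
print(arm.move_straight([*c,42.5],vel=40,threshold=5),arm.get_eef_pos(),arm.get_wrist_force())
arm.grip(40,60);print('grip',arm.get_gripper_width(),arm.get_grasp_force(),arm.get_wrist_force())
arm.move_straight([*c,52],vel=40);arm.move_straight([*c,238],vel=150)
arm.move_straight([*C,238],vel=150);arm.dwell(.3)
print('w',arm.get_gripper_width(),arm.get_grasp_force(),arm.get_wrist_force(),arm.get_torque(),arm.get_t())
p=imaging.capture('top');save(p,'cov_t.png',(220,170,330,260),4)
p=imaging.capture('scene');save(p,'cov_s.png',(190,80,330,230),4)
im=np.hstack([cv2.resize(cv2.imread('pics/'+n),(390,390)) for n in('cov_t.png','cov_s.png')]);cv2.imwrite('pics/cov.png',im)
```

```text
0 [ 0.76  0.38 -0.16  0.   -1.02  2.38]
3.141592653589793 [ 0.76  0.38 -0.16  0.   -1.02 -0.76]
False [494.7973969  260.73266614  42.75423404] [ 0.50322797 -1.10158878 -0.26551193]
grip 45.93941727813855 62.085090447217226 [-0.53345756 -0.49368165  5.05385038]
w 46.041814334099584 61.57835114747286 [ 0.17938364  0.39036639 -1.10253169] [-0.03119153  0.04250473 -0.02000461] 33.9667
```

View pics/cov.png

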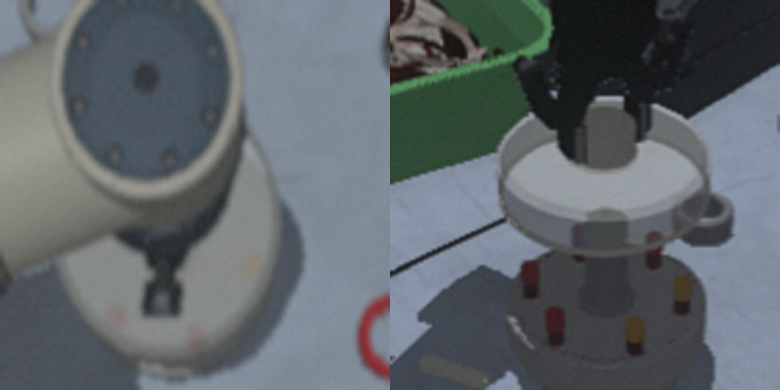

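The cover is held level and centred above the post in the scene view, so I'll lower it with force checks.

Run:
```python
from tube import *
z0=arm.get_eef_pos()[2]
arm.move_straight([*C,185],vel=60)
for z in (170,155,130,120,112.5):
    b=arm.move_straight([*C,z],vel=30,threshold=10)
    print(z,b,np.round(arm.get_eef_pos(),1),np.round(arm.get_wrist_force(),1),np.round(arm.get_torque(),2),round(arm.get_gripper_width(),1))
    if b: break
print(arm.get_t())
```

```text
170 False [522.5  33.1 170. ] [-0.3  0.6 -1.2] [-0.    0.03 -0.02] 46.0
155 False [522.5  33.2 155. ] [-0.6  0.3 -1.9] [-0.01  0.    0.03] 46.2
130 False [522.6  33.2 130.2] [ 0.9  0.3 -2.5] [-0.05  0.01  0.01] 45.8
120 False [522.3  33.1 119.8] [ 0.3 -0.6 -0.9] [-0.   -0.05  0.  ] 45.9
112.5 True [523.1  33.3 115.2] [-0.6  1.1  4.5] [ 0.18  0.49 -0.02] 45.6
38.1333
```

Run:
```python
from tube import *
from fit import find
arm.grip(70);p=arm.get_eef_pos();arm.move_straight([p[0],p[1],250],vel=120)
arm.move_joints([1.55,0.255,0.108,0,-1.424,-0.285]);print(arm.get_t())
p=imaging.capture('top');q=imaging.capture('scene')
a=cv2.resize(p['img'][150:280,210:330],(390,420));b=cv2.resize(q['img'][130:260,200:330],(400,420))
cv2.imwrite('pics/t3.png',np.hstack([a,b])[...,::-1])
find('ring',28,0,28,[693.6,137]);find('cover',81,72,114,C)
```

```text
41.95
top (array([234.69677419, 170.66774194]), 310) model area 317
  alone [693.2 137.6]
scene (array([302.97222222, 162.63611111]), 360) model area 406
  alone [696.8 139.4]
ring [694.8 138. ] res [-0.13 -0.53 -0.32  0.55]
top (array([268.05366207, 225.42494561]), 2758) model area 2800
  alone [523.4  32.5]
scene (array([267.43363079, 189.85387619]), 3586) model area 3693
  alone [521.2  31.3]
cover [522.3  32.1] res [ 0.14  0.41  0.22 -0.41]
```

View pics/t3.png

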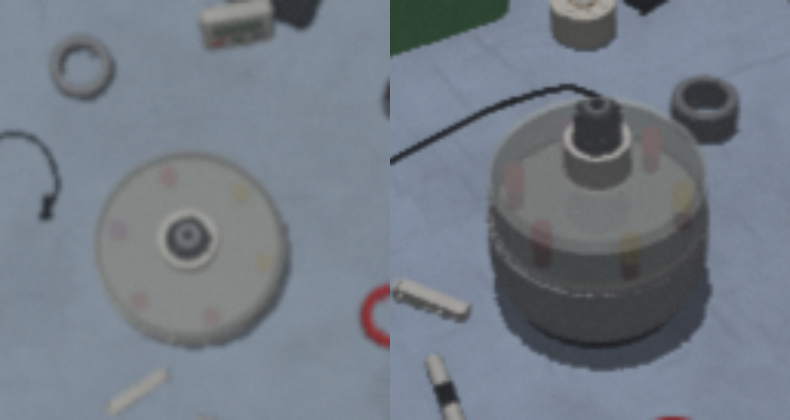

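The cover sits flat, with all six tubes inside and the collar round the post. The ring hasn't moved. I'll grasp it and start it on the thread.

Run:
```python
from tube import *
c=[693.7,137.3]; C=[522.5,33.1]
for y in(1.2,1.8,2.4,4.5):
    q=arm.solve_ik([*c,1.5],tool(y));print(y,None if q is None else np.round(q,2))
o=tool(1.8+np.pi)
arm.grip(74,50)
arm.goto([*c,110],o)
arm.move_straight([*c,35],vel=100)
print(arm.move_straight([*c,1.5],vel=30,threshold=6),arm.get_eef_pos(),arm.get_wrist_force())
arm.grip(45,50);print('grip',arm.get_gripper_width(),arm.get_grasp_force(),arm.get_wrist_force())
arm.move_straight([*c,12],vel=40);arm.move_straight([*c,215],vel=150)
o=tool(0.08);arm.goto([*C,225],o);print(np.round(arm.get_q(),2))
arm.move_straight([*C,180],vel=80);arm.dwell(.3)
print('w',arm.get_gripper_width(),arm.get_wrist_force(),arm.get_torque(),arm.get_t())
b=arm.move_straight([*C,146],vel=12,threshold=5)
print(b,arm.get_eef_pos(),arm.get_wrist_force(),arm.get_torque(),arm.get_gripper_width(),arm.get_t())
p=imaging.capture('scene');save(p,'ring.png',(220,120,320,220),5)
```

```text
1.2 [ 0.42  0.7   0.22  0.   -1.09 -2.36]
1.8 [ 0.42  0.7   0.22  0.   -1.09 -1.76]
2.4 [ 0.42  0.7   0.22  0.   -1.09 -1.16]
4.5 [ 0.42  0.7   0.22  0.   -1.09  0.94]
False [693.92465489 137.34368451   1.81555814] [-1.06652812  0.33975677 -0.51901922]
grip 54.903089885278845 53.165687285363674 [0.26157903 0.93819562 4.08187478]
[ 0.36  0.21  0.03  0.   -1.39  2.86]
w 54.68019759010696 [-0.28223327  0.67165729 -1.25306093] [-0.03367358  0.01763798  0.07596281] 51.7667
True [522.5464725   33.01259994 155.55556362] [-0.52381766  0.27852728  4.50862575] [0.15955625 0.20542344 0.06435039] 54.33680930725716 53.6333
```

View pics/ring.png

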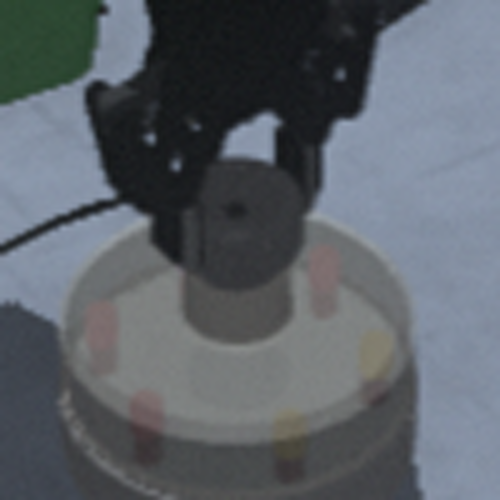

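The ring is on the post and resting on the thread, with its underside near 154 mm, so I expect roughly 185° of turning. I'll screw it down in small clockwise steps and watch the torque.

```bash
cat > screw.py <<'E'
from tube import *
import sys
def screw(y0,z0,total,tq,step=12,C=[522.5,33.1],zbias=0.6):
    a=0
    while a<total:
        a+=step;z=z0-27*a/360-zbias
        try: arm.move_straight([*C,z],tool(y0-np.radians(a)),vel=25)
        except arm.PlanningError as e: print('plan',a,e);break
        f,t=arm.get_wrist_force(),arm.get_torque()
        print(a,round(z,1),round(arm.get_eef_pos()[2],2),np.round(f,1),np.round(t,2),round(arm.get_gripper_width(),1),round(arm.get_t(),1),flush=True)
        if abs(t[2])>tq or abs(f[2])>25: break
    return a
E
python3 - <<'E'
from screw import *
screw(.08,155.55,130,1.0)
E
```

```text
12 154.1 154.49 [-0.7  0.7  5.2] [0.21 0.36 0.01] 54.6 54.0
24 153.2 153.63 [-1.3 -0.5  6.7] [ 0.1   0.25 -0.11] 54.6 54.4
36 152.3 152.78 [-0.8 -0.3  5.4] [-0.05  0.2  -0.08] 54.5 54.8
48 151.4 151.82 [0.4 0.1 4.7] [-0.09  0.05 -0.04] 54.5 55.1
60 150.5 150.97 [-0.5 -0.4  6.3] [-0.1   0.03 -0.04] 54.6 55.5
72 149.6 149.96 [-0.6 -0.9  5.1] [ 0.03  0.21 -0.11] 54.7 55.8
84 148.7 149.07 [-0.5  1.5  5.5] [ 0.1   0.35 -0.13] 54.9 56.2
96 147.8 148.21 [0.5 0.6 6.1] [ 0.02  0.15 -0.17] 54.6 56.5
108 146.9 147.27 [-0.3  0.7  6. ] [ 0.17  0.24 -0.13] 54.7 56.9
120 146.0 146.41 [-0.6  0.4  5.7] [ 0.11  0.3  -0.07] 54.6 57.3
132 145.1 145.46 [-0.4  1.1  5.4] [ 0.13  0.17 -0.07] 54.7 57.6
```

Run:
```python
from screw import *
screw(.08-np.radians(132),155.55-27*132/360,150,0.8,step=8)
```

```text
8 144.5 144.96 [-1.   0.8  5.3] [ 0.21  0.09 -0.08] 54.8 57.9
16 143.9 144.3 [0.5 0.5 5.2] [ 0.1  -0.08 -0.11] 54.8 58.2
24 143.2 143.73 [0.6 0.  5.4] [ 0.   -0.   -0.08] 54.8 58.5
32 142.7 143.1 [-0.3  0.3  4.1] [-0.04  0.1  -0.09] 55.0 58.8
40 142.1 142.49 [-0.4  0.8  5.4] [ 0.05  0.13 -0.11] 54.7 59.1
48 141.5 142.25 [-0.6  0.6  6.5] [-0.03  0.26 -0.11] 55.1 59.4
56 140.9 142.21 [-0.9  0.2  9.8] [ 0.02  0.42 -0.05] 54.7 59.7
64 140.2 142.21 [-1.9  0.7 13. ] [ 0.12  0.88 -0.18] 54.6 60.0
72 139.7 142.18 [-3.3  0.2 15.4] [ 0.21  1.45 -0.14] 54.3 60.2
80 139.1 142.09 [-6.4  0.6 20.9] [ 0.48  2.34 -0.44] 54.6 60.5
88 138.5 142.01 [-9.2  1.4 23.7] [ 0.86  3.41 -0.47] 54.8 60.8
96 137.9 141.87 [-9.7  3.1 25. ] [ 0.87  3.36 -0.45] 55.0 61.1
104 137.2 140.91 [-7.4  3.7 22.8] [ 1.04  2.39 -0.97] 54.3 61.4
```

The z reading stalled at 142.2 after about 178° of turning, as expected for a ring that has reached the collar. The fingers then started to press and slip. I'll release, regrip without the down-force, and check snugness by torque at constant height.

Run:
```python
from screw import *
arm.grip(70);C=[522.5,33.1];y=.08-np.radians(132+104)
arm.move_straight([*C,143],tool(y),vel=30);arm.dwell(.3)
print(arm.get_wrist_force(),arm.get_torque())
arm.grip(45,90);print(arm.get_gripper_width(),arm.get_wrist_force(),arm.get_torque())
for a in range(4,49,4):
    arm.move_straight([*C,143-27*a/360*0.3],tool(y-np.radians(a)),vel=25)
    f,t=arm.get_wrist_force(),arm.get_torque();print(a,round(arm.get_eef_pos()[2],2),np.round(f,1),np.round(t,2),round(arm.get_gripper_width(),1))
    if abs(t[2])>2: break
print(arm.get_t(),R.from_rotvec(arm.get_orientation()).as_matrix()[:,1],R.from_rotvec(tool(y-np.radians(a))).as_matrix()[:,1])
```

```text
[-0.16715049 -0.2303731   0.64559886] [0.01453146 0.0245564  0.03246756]
53.44126530053143 [-2.22675858 -0.77700155  5.53963218] [-0.32781809  0.66997937 -0.21636348]
4 143.68 [-3.8  2.4  6.8] [ 0.38  1.14 -0.22] 52.6
8 143.57 [-2.5  1.6  6.7] [ 0.41  0.91 -0.48] 53.1
12 143.55 [-4.2  0.8  9.5] [0.32 2.   0.04] 53.1
16 143.53 [-5.2  1.3  9.3] [0.21 2.05 0.28] 53.2
20 143.5 [-4.3  3.   7.7] [0.66 1.19 0.36] 53.1
24 143.63 [-3.4 -2.1  7.9] [-0.36  1.01 -0.89] 53.1
28 143.8 [-5.8 -0.9  9.9] [-0.23  1.43 -0.39] 53.1
32 145.23 [-5.7  1.  19.5] [0.13 2.19 0.01] 53.1
36 145.87 [-7.5  2.2 21. ] [ 0.96  2.75 -0.29] 53.1
40 145.67 [-6.   2.2 18.5] [ 0.5   2.32 -0.26] 53.3
44 145.39 [-5.7  0.9 18.6] [ 0.44  2.18 -0.18] 52.7
48 145.12 [-6.2  1.  17.7] [ 0.37  2.11 -0.24] 53.3
65.65 [1.63313403e-01 9.86573821e-01 9.09751628e-04] [ 1.63607272e-01  9.86525550e-01 -2.63991348e-17]
```

That isn't clean: the tool was pushed up and there was no clear torque stop. I'll release and look.

Run:
```python
from tube import *
arm.grip(78);arm.dwell(.2);p=arm.get_eef_pos();arm.move_straight([p[0],p[1],260],vel=120)
arm.move_joints([1.55,0.255,0.108,0,-1.424,-0.285])
p=imaging.capture('top');q=imaging.capture('scene')
a=cv2.resize(p['img'][190:260,235:305],(390,390),interpolation=2);b=cv2.resize(q['img'][140:240,215:315],(390,390),interpolation=2)
im=np.hstack([a,b]);im=np.clip(im.astype(float)*1.5,0,255).astype(np.uint8)
cv2.imwrite('pics/t4.png',im[...,::-1])
from fit import *
find('ring',28,140,168,[522.5,33]);find('cover',81,72,114,[522.5,33])
```

```text
top (array([267.8186398 , 223.15365239]), 397) model area 376
  alone [523.  32.]
scene (array([267.78330373, 166.94316163]), 563) model area 582
  alone [525.1  35.4]
ring [523.8  33.3] res [-0.49 -0.33  0.    0.75]
top (array([268.01733286, 225.62362929]), 2827) model area 2800
  alone [522.9  32.6]
scene (array([267.45246277, 189.90463918]), 3492) model area 3693
  alone [521.1  31.1]
cover [522.   32.1] res [ 0.2   0.31  0.12 -0.4 ]
```

View pics/t4.png

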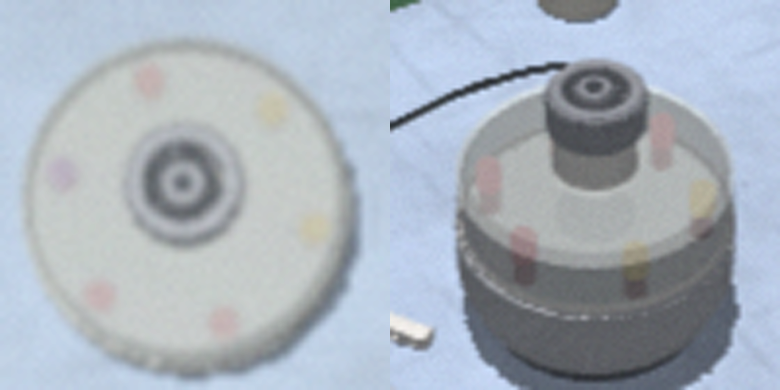

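Run:
```python
from fit import *
q=imaging.capture('scene');c=maskcen(q,'ring',[522.5,33,154])[0]
for xy in((521.8,34.6),(521.1,31.1),(522.4,33)):
    print(xy,c,[(z,shapecen(q,*xy,28,z,z+28).round(2).tolist()) for z in(138,140,142,144,147)])
k=8;im=cv2.resize(q['img'],None,fx=k,fy=k,interpolation=2)[...,::-1].copy()
im=np.clip(im*1.5,0,255).astype(np.uint8)
def ring(r,z,col,xy=(521.5,33.5)):
    pts=np.c_[xy[0]+r*np.cos(T),xy[1]+r*np.sin(T),0*T+z]
    cv2.polylines(im,[np.int32((w2px(q,pts)+.5)*k)],True,col,1)
a=im.copy();ring(28,140,(0,255,0));ring(28,168,(0,255,0));ring(81,114,(255,0,0));ring(24,114,(255,0,0));ring(81,72,(255,0,0))
cut=lambda i:cv2.resize(i[145*k:205*k,240*k:297*k],(390,410))
cv2.imwrite('pics/ov2.png',np.hstack([cut(a),cut(im)]))
```

```text
(521.8, 34.6) [267.55308219 167.7619863 ] [(138, [266.7, 168.37]), (140, [266.69, 167.68]), (142, [266.68, 166.99]), (144, [266.67, 166.3]), (147, [266.66, 165.26])]
(521.1, 31.1) [267.55308219 167.7619863 ] [(138, [267.26, 169.37]), (140, [267.26, 168.68]), (142, [267.25, 167.99]), (144, [267.24, 167.3]), (147, [267.23, 166.26])]
(522.4, 33) [267.55308219 167.7619863 ] [(138, [267.31, 168.68]), (140, [267.31, 167.99]), (142, [267.3, 167.3]), (144, [267.29, 166.61]), (147, [267.28, 165.57])]
```

View pics/ov2.png

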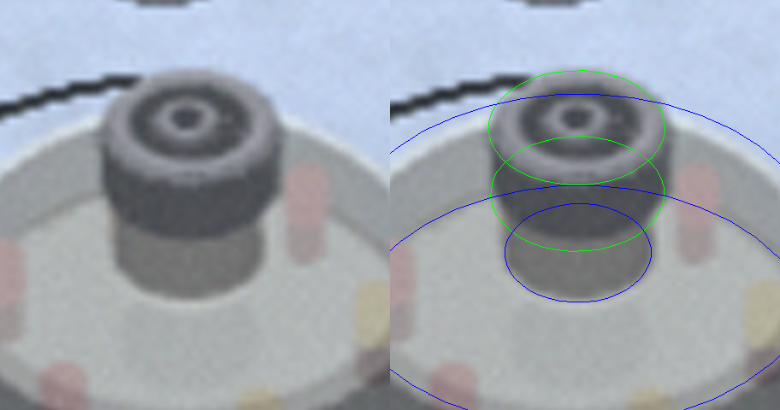

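The collar base matches the model (blue). The ring is level and within about 2 mm of home height, but the jump late in the last turn may have skipped a thread. I'll regrip and turn with compliant following, stopping when the torque rises.

```bash
cat > s2.py <<'E'
from tube import *
def run(y,z,maxdeg,tq=0.9,step=6,g=60,C0=(522.4,33.1)):
    arm.grip(76);C=np.array(C0)
    arm.goto([*C,235],tool(y));arm.move_straight([*C,180],vel=120);arm.move_straight([*C,z],vel=40,threshold=8)
    arm.grip(48,g);arm.dwell(.2);p=arm.get_eef_pos();f=arm.get_wrist_force();zc=z
    print('q6',arm.get_q()[5],'grip',arm.get_gripper_width(),np.round(p,2),np.round(f,1),np.round(arm.get_torque(),2))
    for a in range(step,maxdeg+1,step):
        if f[2]>5: zc+=(f[2]-5)*.12
        else: zc-=27*step/360
        C=C+np.clip(.05*np.array(f[:2]),-.3,.3)
        arm.move_straight([*C,zc],tool(y-np.radians(a)),vel=20)
        f,t=arm.get_wrist_force(),arm.get_torque()
        print(a,round(zc,2),np.round(arm.get_eef_pos(),2),np.round(f,1),np.round(t,2),round(arm.get_gripper_width(),1),flush=True)
        if abs(t[2])>tq: print('torque');break
    print(arm.get_t())
E
python3 -c "
from s2 import *
run(5.7,144,96)"
```

```text
q6 2.195675299579241 grip 54.24305392830695 [522.93  33.11 144.69] [-0.5 -0.1  6.2] [ 0.03  0.17 -0.02]
6 144.15 [522.67  33.08 144.34] [-0.4  0.9  4.2] [-0.   -0.2  -0.09] 53.8
12 143.7 [522.55  33.08 143.85] [ 0.7 -0.6  4.2] [-0.1  -0.15 -0.08] 54.2
18 143.25 [522.54  33.05 143.41] [0.9 0.2 4.4] [-0.03 -0.12 -0.03] 54.1
24 142.8 [522.73  33.17 143.19] [-0.9  0.4  3.8] [ 0.04 -0.08 -0.05] 54.0
30 142.35 [523.05  33.28 143.12] [0.5 0.  6.1] [ 0.07 -0.24 -0.06] 53.7
36 142.48 [522.98  33.33 143.15] [-0.4  0.5  5.8] [ 0.2  -0.13 -0.02] 54.1
42 142.58 [522.86  33.38 143.11] [0.4 1.2 5.5] [ 0.21 -0.11 -0.01] 54.0
48 142.64 [522.79  33.46 143.12] [-0.8  0.8  4.9] [ 0.18 -0.02 -0.04] 54.1
54 142.19 [522.63  33.47 143.02] [-1.3  2.2  8.2] [ 0.14  0.4  -0.14] 54.0
60 142.58 [521.97  33.57 142.98] [-3.2  2.3  7.7] [ 0.2   0.77 -0.4 ] 54.4
66 142.9 [521.6   33.67 142.91] [-2.5  2.3  6.3] [ 0.23  0.75 -0.59] 53.8
72 143.06 [521.72  33.8  142.93] [-2.6  1.8  4. ] [ 0.22  0.53 -0.91] 54.1
torque
77.8
```

The ring descended about 1.6 mm, met the collar, took up the thread slack and then tightened to 0.9 Nm, so it is snug. I'll release, back off and verify.

Run:
```python
from fit import *
arm.grip(78);arm.dwell(.2);p=arm.get_eef_pos();arm.move_straight([p[0],p[1],260],vel=120)
arm.move_joints([1.55,0.255,0.108,0,-1.424,-0.285])
p=imaging.capture('top');q=imaging.capture('scene');k=8
ims=[]
for s,w in((q,(240,145,297,205)),(q,(190,120,390,320))):
    im=np.clip(s['img']*1.5,0,255).astype(np.uint8)[w[1]:w[3],w[0]:w[2]];ims.append(cv2.resize(im,(390,410),interpolation=2))
cv2.imwrite('pics/fin.png',np.hstack(ims)[...,::-1])
c=maskcen(q,'ring',[522.5,33,154])[0];print(c,shapecen(q,521.5,33.5,28,140,168))
print(arm.get_t())
```

```text
[267.16555184 167.55852843] [266.83594189 168.00932921]
81.8167
```

View pics/fin.png

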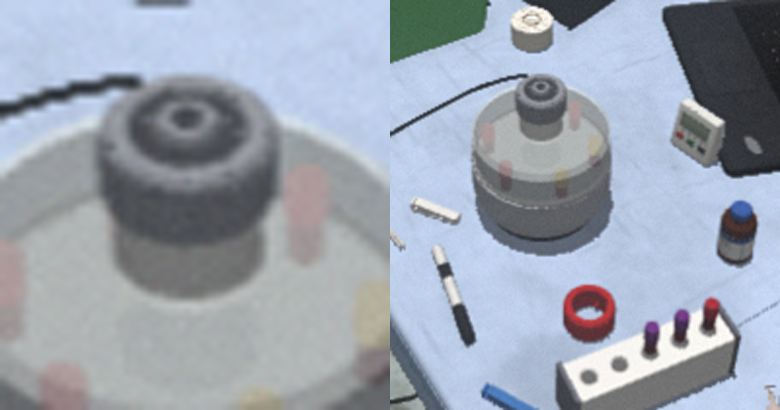

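The ring now sits about 1.5 mm lower than before, level and down on the collar. The cover is flat, all six tubes show under it, three spares stand in the rack, and the bottle hasn't moved.

```bash
python3 -c "
from rig import arm
print(arm.job_done())"
```

```text
the job is handed in; nothing more can be done
None
```

The job is handed in, with no verdict returned: all six rotor pockets are full, the cover sits flat, the lock ring is snug at about 0.9 Nm (after one skipped thread, re-tightened), and three spares are left in the rack.

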